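# Empty the carbon-stub tray into the enamel carbon box

### The arm

A 6-joint arm with a two-finger parallel gripper is mounted at the origin on the work surface. World frame = base frame: x ahead of the robot, y to its left, z up, the work surface at z = 0. Lengths are in m, angles in rad, forces in N, time in s.
With the tool pointing down it reaches from about 0.3 to 0.875 m from the base axis. Payload 6.4 kg.
Tool frame: the origin (TCP) lies midway between the tips of the shut fingers; the grasp point (between the pads) lies 19 mm behind it (ctrl.pinch_z is the distance from the TCP to the grasp point, in m); z points along the fingers, y is the line along which they close (so a half turn about z gives the same grasp; the last joint's range is limited). The gripper opens to 85 mm and grips with 20 to 120 N. Pads are 22 mm wide; open, the fingers measure 114 mm over their backs; the gripper's body (76 mm by 85 mm) begins 54 mm behind the grasp point. The pads swing forward as they close: fully open they stand 13 mm farther back than shut.
Start: joints at [-1.391, 0.181, 1.607, -0, 1.354, -0.206], TCP at [0.216, -0.533, 0.231] pointing down, gripper open.
Joint ranges: [-2.99, 2.99], [-0.89, 2.07], [0.3, 2.58], [-1.14, 4.28], [0, 2.63], [-3.12, 3.12]. Speed limits (rad/s): [2.57, 2.57, 3.01, 3.14, 3.14, 3.14].

### API

Orientations are given as a unit quaternion [w, x, y, z].
In Python, from bench import ctrl gives the robot as it stands.
- The arm moves only by the tool apply_moves, never from a script. Its argument "moves" is a list of rows, each an object with "jaw": the opening, from 0 (shut) to 1 (fully open); "offset": the shift along the tool's x, y, z in mm, a list of three; "rot": the turn, a rotation vector about the tool's x, y, z in degrees, a list of three. In form: [{"jaw": jaw, "offset": [dx, dy, dz], "rot": [ax, ay, az]}, ...]. A call has exactly 5 rows; each row shifts and turns the commanded pose from where the row before left it, along the tool's axes as they then stand; what a row does not reach is not made up. A row lasts 1/8 s, in which the tool goes at most 62.5 mm and 10.7 degrees, less where a joint would pass 70% of its speed; a pose out of reach is approached as far as the arm can. A call is refused whole if a number of a shift passes 62.5 or a number of a turn 10.7, either way. A call with a gripper value outside its range is refused whole. The fingers move at their own pace and stop on an object; the grip force is fixed at half the most. Time passes only in rows, so rows that do not move let the fingers close, or fill a call up. It gives the time, the measured TCP pose, the force, the opening and the grip force at its end, in the units of the state.
- ctrl.get_obs(): the state, without advancing time (a new reading comes with each control period).
- ctrl.camera(name): name is "side" or "top" or "wrist"; returns (picture, depth): 420x560x3 uint8, red, green, blue; 420x560 float32, m along the optical axis (not along the pixel's ray), 0 where there is no reading.
- ctrl.camera_params(name): a dict with "K" (3x3 intrinsics, pixels), "cam_to_world" (4x4, takes a point from camera to world coordinates); the wrist camera has in their place "mount" (4x4, takes a point from camera to tool coordinates, whose origin is the TCP and whose axes are the flange's). Camera axes: x right, y down, z forward; pixel columns grow to the right and rows downward; lengths in m; the calibration is good to about 2 mm. A picture is of the moment at which its call begins: read the wrist's pose just before it. camera_params takes no time and is no camera call.
- ctrl.hand_in(): hands the job in; it is judged then, once.
Trained networks look in the newest picture that a camera, given by its name, has taken for a name from the list of things; names that differ only in an ending like _2 or _b are one class to them, and where a whole thing is asked for, a point or a joint stands for the part that bears it (a point fixed in the world has none). Each returns a list of dicts, best first, with "score" (0 to 1); they miss things now and then, are a little off and sometimes report something else, mostly with a low value. They report only what shows in the picture. A call takes as long as a camera call.
- ctrl.outline_of(camera, target): "region" (420x560 bool, what is visible of it) and "position" ([column, row] in pixels, amid what is visible of it).
The state is a dict: "time_s": time; "q": joint angles; "dq": joint speeds; "joint_efforts": joint torques, N m; "eef_pos": TCP position; "eef_rot": TCP orientation; "wrist_force": force on the tool from outside, world axes, zero at the start; "torque": the same for the moment, N m; "opening": opening from 0.0 (shut) to 1.0 (fully open); "grasp_force": force on a finger pad.
Only numpy, scipy, OpenCV 4.12 (cv2) and the standard library are available. Lean on these libraries where they do the work, as an engineer would, in place of code of your own. Each camera call takes 0.05 s, during which the arm holds its last target. There are 200 camera calls.

### The job

Open the lid of the grey enamel carbon box all the way back to its stop, pick up the steel tray by its handle and tip all six spent carbon stubs into the box. Then set the empty tray back upright in the middle of its slate slab and shut the lid; leave the other things on the ledge where they are.

Things in the scene. Friction and masses are not known exactly. Their poses are not given: they have to be found in the camera images.
- carbon_box: grey enamel metal box, fixed to the ledge, 170 mm (its x) by 200 mm (its y) by 100 mm high, walls and floor 5 mm. Origin at the centre of its underside; z up; its +x side is the hinge side, its -x side the front, over which one pours
- lid (a joint): angle of the box's lid, rad: 0 shut, 1.9 fully open against its stop, leaning back past upright. The hinge is loose and lightly damped: below about 1.4 the lid falls shut, above about 1.7 it falls open. The lid is a 6 mm grey plate, 0.3 kg, 176 mm from hinge to front edge, 206 mm wide; shut, it lies 1 to 7 mm above the box's rim
- lid_hinge (a point): a point on the hinge axis, midway along the +x rim of the box, 100 mm above the ledge; axes as those of carbon_box; the hinge axis is its y
- lid_knob (a point): centre of the brass ball knob, 24 mm diameter, on a 10 mm stem on the lid's outside. With the lid shut the knob centre is 155 mm in front of the hinge axis and 37 mm above it (30 mm above the lid's top face), midway across; 20 mm from the front edge
- slab: flat dark slate slab fixed on the ledge, the tray's place, 210 mm (x) by 160 mm (y) by 12 mm high. Origin at the centre of its underside; x and y roughly the tray's at the start
- tray: open sheet-steel stub tray, about 0.2 kg, holding the stubs. Origin at the centre of its underside, z up, +x the pouring direction. Floor 4 mm thick, x = -60 to +45 mm, 116 mm wide (y); back wall (x = -58) and side walls (y = +-56) 42 mm high, 4 mm thick; in front the floor rises at 30 degrees as a pouring lip. Handle: see tray_grip
- tray_grip (a point): grasp point on the tray's dark wooden handle, at x = -80.5, z = 75 mm in the tray's frame (axes as the tray's). The handle is a flat plate 14 mm thick, 60 mm wide (along y), 70 mm long, leaning back 30 degrees from the back wall; it ends 25 mm beyond this point. Take it along its lean: fingers pointing down and 30 degrees towards the tray's +x, closing on the flat faces
- tray_lip (a point): middle of the edge of the tray's pouring lip, at x = 95 mm, z = 33 mm in the tray's frame; axes as those of tray
- stub0_mid (a point): centre of a spent carbon stub: a short black rod with a copper-coated end, 16 mm diameter, 28 mm long, about 14 g, lying loose in the tray; its rod runs along its x
- stub1_mid (a point): centre of a spent carbon stub: a short black rod with a copper-coated end, 16 mm diameter, 28 mm long, about 14 g, lying loose in the tray; its rod runs along its x
- stub2_mid (a point): centre of a spent carbon stub: a short black rod with a copper-coated end, 16 mm diameter, 28 mm long, about 14 g, lying loose in the tray; its rod runs along its x
- stub3_mid (a point): centre of a spent carbon stub: a short black rod with a copper-coated end, 16 mm diameter, 28 mm long, about 14 g, lying loose in the tray; its rod runs along its x
- stub4_mid (a point): centre of a spent carbon stub: a short black rod with a copper-coated end, 16 mm diameter, 28 mm long, about 14 g, lying loose in the tray; its rod runs along its x
- stub5_mid (a point): centre of a spent carbon stub: a short black rod with a copper-coated end, 16 mm diameter, 28 mm long, about 14 g, lying loose in the tray; its rod runs along its x
- barrel_a: polished brass lens barrel standing on end, 56 mm diameter, 100 mm high; bystander, leave alone. Origin at the centre of its underside
- barrel_b: the second, identical brass lens barrel; bystander. Origin at the centre of its underside
- mug: blue ceramic mug, 76 mm across, 80 mm high; bystander. Origin at the centre of its underside
- oil: amber glass oil bottle, 52 mm diameter, 120 mm high; bystander. Origin at the centre of its underside
- film_tin: flat round aluminium film tin, 100 mm diameter, 22 mm high; bystander. Origin at the centre of its underside

How it is judged:
On the way, in this order (a step that is already met when the one before it is completed fails the run):
1. the lid is fully open against its stop (value of joint lid above 1.83 rad), for 0.2 s.
2. the tray has been lifted level off its slab, lid still open (z of tray in the frame of slab above 0.04 m and angle between tray's own z axis and vertical below 0.5 rad and value of joint lid above 1.6 rad), for 0.1 s.
3. the tray is tipped over the box (angle between tray's own z axis and vertical above 0.6 rad and horizontal distance between tray_lip and carbon_box below 0.13 m), for 0.1 s.
4. all six stubs lie in the box (x of stub0_mid in the frame of carbon_box between -0.083 and 0.083 m and y of stub0_mid in the frame of carbon_box between -0.098 and 0.098 m and z of stub0_mid in the frame of carbon_box between 0 and 0.09 m and x of stub1_mid in the frame of carbon_box between -0.083 and 0.083 m and y of stub1_mid in the frame of carbon_box between -0.098 and 0.098 m and z of stub1_mid in the frame of carbon_box between 0 and 0.09 m and x of stub2_mid in the frame of carbon_box between -0.083 and 0.083 m and y of stub2_mid in the frame of carbon_box between -0.098 and 0.098 m and z of stub2_mid in the frame of carbon_box between 0 and 0.09 m and x of stub3_mid in the frame of carbon_box between -0.083 and 0.083 m and y of stub3_mid in the frame of carbon_box between -0.098 and 0.098 m and z of stub3_mid in the frame of carbon_box between 0 and 0.09 m and x of stub4_mid in the frame of carbon_box between -0.083 and 0.083 m and y of stub4_mid in the frame of carbon_box between -0.098 and 0.098 m and z of stub4_mid in the frame of carbon_box between 0 and 0.09 m and x of stub5_mid in the frame of carbon_box between -0.083 and 0.083 m and y of stub5_mid in the frame of carbon_box between -0.098 and 0.098 m and z of stub5_mid in the frame of carbon_box between 0 and 0.09 m), for 0.2 s.
5. the tray stands upright on its slab again (horizontal distance between tray and slab below 0.05 m and z of tray in the frame of slab below 0.017 m and angle between tray's own z axis and vertical below 0.08 rad), for 0.2 s.
At the end, for the whole second after the job is handed in: All six stubs lie inside the carbon box below its rim, the lid is shut (within 0.05 rad), and the tray stands upright (within 0.08 rad) and still on its slate slab, its origin within 50 mm of the slab's centre (all of step 4 and all of step 5 and value of joint lid below 0.05 rad and linear speed of tray below 0.02 m/s); the robot touches nothing.
It fails at once if a bystander (lens barrel, mug, oil bottle, film tin) is moved by more than 30 mm (distance of any of barrel_a, barrel_b, mug, oil, film_tin from where it was at the start of the episode above 0.03 m).
It fails at once if a lens barrel or the oil bottle is knocked over (angle between any of barrel_a, barrel_b, oil's own z axis and vertical above 0.5 rad).
It also fails if it takes over 72 s, if anything falls off the work surface, if the arm or the gripper's body presses on something with over 40 N, if the wrist force passes 120 N, or if a joint passes its speed limit or range.

## Working session

There is one attempt and no reset: what is moved stays moved. The work goes in short steps, Python scripts to look and compute and a tool call to move; the robot and the scene stay as the last step left them, time stands still between calls to the robot, and variables do not carry over. Pictures are saved under pics/ and viewed, at most 10 in all, crops included, and the job is handed in when it is done.

Besides the shell and the picture viewer there is one more tool, called after "Emit:" by a JSON object that holds its "api" and its "payload". apply_moves: Moves the arm, as the interface text tells. Its arguments: {"type":"object","properties":{"moves":{"type":"array"}},"required":["moves"]}

```bash
ls; mkdir -p pics
cat > h.py <<'E'
import numpy as np, cv2
from scipy.spatial.transform import Rotation as R
from bench import ctrl
def tool():
    o=ctrl.get_obs(); q=o["eef_rot"]; T=np.eye(4); T[:3,:3]=R.from_quat([q[1],q[2],q[3],q[0]]).as_matrix(); T[:3,3]=o["eef_pos"]; return T
def cam(n):
    p=ctrl.camera_params(n)
    M=tool()@np.array(p["mount"]) if n=="wrist" else np.array(p["cam_to_world"])
    im,d=ctrl.camera(n); return im,d,np.array(p["K"]),M
def cloud(d,K,M):
    v,u=np.indices(d.shape); P=np.stack([(u-K[0,2])/K[0,0]*d,(v-K[1,2])/K[1,1]*d,d],-1)
    W=P@M[:3,:3].T+M[:3,3]; W[d==0]=np.nan; return W
def save(n,im): cv2.imwrite("pics/"+n+".png",im[...,::-1])
E
python3 - <<'E'
from h import *
print(ctrl.get_obs())
for c in ("side","top"):
    im,d,K,M=cam(c); save(c+"0",im); W=cloud(d,K,M); np.save(c+"W.npy",W); print(c,M.round(3).tolist())
    for t in ["carbon_box","lid","lid_knob","slab","tray","tray_grip","barrel_a","mug","oil","film_tin"]:
        for r in ctrl.outline_of(c,t)[:2]:
            p=W[r["region"]]; p=p[~np.isnan(p[:,0])]
            if len(p): print(t,round(r["score"],2),np.round(r["position"]),np.median(p,0).round(3),np.percentile(p,[1,99],axis=0).round(3).tolist())
E
```

```text
pics
{'time_s': 0.0, 'q': array([-1.39130053e+00,  1.81502953e-01,  1.60798178e+00, -1.96832208e-05,
        1.35381128e+00, -2.06321388e-01]), 'dq': array([-0.00114665, -0.00121736, -0.00151819,  0.00165128,  0.00095857,
        0.00021337]), 'joint_efforts': array([-1.48017993e-03, -4.44874191e+01, -3.51335120e+01, -5.83077217e-04,
        8.92473880e-03, -5.44016970e-06]), 'eef_pos': array([ 0.21628225, -0.53218892,  0.23041825]), 'eef_rot': array([-8.51735275e-04,  9.81450004e-01,  1.91716361e-01,  1.81494466e-06]), 'wrist_force': array([ 0.66495749,  0.0805182 , -0.02323872]), 'torque': array([-0.01779027, -0.00564887, -0.0202306 ]), 'grasp_force': 0.0, 'opening': 0.996999699598988}
side [[1.0, -0.01, 0.009, 0.602], [-0.013, -0.772, 0.635, -0.769], [0.001, -0.635, -0.772, 0.931], [0.0, 0.0, 0.0, 1.0]]
carbon_box 0.86 [248. 136.] [0.54  0.1   0.105] [[0.439, 0.07, 0.0], [0.64, 0.247, 0.136]]
lid 0.73 [247. 124.] [0.539 0.152 0.106] [[0.438, 0.07, 0.0], [0.641, 0.253, 0.141]]
lid_knob 0.94 [249. 122.] [0.54  0.151 0.106] [[0.439, 0.07, 0.102], [0.64, 0.248, 0.142]]
slab 0.94 [249.
[... 1840 characters left out ...]
, 0.072, 0.105], [0.64, 0.248, 0.143]]
tray_grip 0.84 [313. 244.] [ 0.552 -0.151  0.026] [[0.474, -0.245, 0.014], [0.614, -0.058, 0.112]]
barrel_a 0.77 [335. 165.] [ 0.716 -0.187  0.1  ] [[0.697, -0.216, 0.008], [0.748, -0.164, 0.103]]
barrel_a 0.6 [380. 162.] [ 0.716 -0.29   0.099] [[0.695, -0.323, 0.0], [0.748, -0.27, 0.103]]
mug 0.58 [440. 204.] [ 0.629 -0.436  0.039] [[0.585, -0.49, -0.0], [0.666, -0.384, 0.082]]
oil 0.82 [281. 169.] [ 0.705 -0.076  0.083] [[0.69, -0.102, -0.0], [0.758, -0.05, 0.123]]
film_tin 0.69 [222. 152.] [0.763 0.062 0.023] [[0.717, 0.015, 0.01], [0.809, 0.109, 0.026]]
film_tin 0.59 [338. 268.] [ 0.512 -0.196  0.013] [[0.447, -0.279, 0.008], [0.645, -0.049, 0.017]]
```

View pics/top0.png

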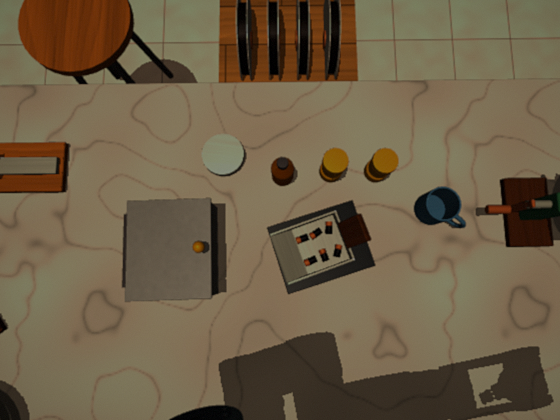

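View pics/side0.png

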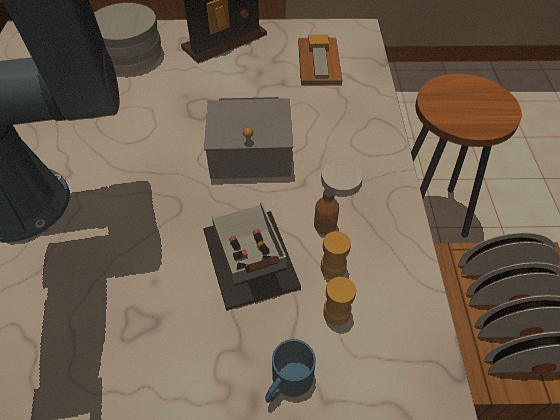

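Run:
```python
from h import *
W=np.load("topW.npy")
def rect(m,n):
    p=W[m][:,:2]; r=cv2.minAreaRect((p*1000).astype(np.float32)); print(n,r,cv2.boxPoints(r).round().tolist())
z=W[...,2];y=W[...,1];x=W[...,0]
box=(x>.4)&(x<.68)&(y>0.03)&(y<.3)
rect(box&(z>.1)&(z<.115),"lid")
k=W[box&(z>.125)]; print("knob",k.mean(0),k[:,2].max(), k.min(0),k.max(0))
t=(x>.4)&(x<.68)&(y>-.3)&(y<-.02)
rect(t&(z>.006)&(z<.2),"slab"); 
rect(t&(z>.017)&(z<.2),"tray")
h=W[t&(z>.06)]; print("handle",h.mean(0),h.min(0),h.max(0))
rect(t&(z>.06),"handle")
for a in np.arange(.06,.115,.01):
    q=W[t&(z>a)&(z<a+.01)]; print(a,len(q),q.mean(0).round(4))
w=W[t&(z>.045)&(z<.06)]; print("walls",w.min(0),w.max(0))
```

```text
lid ((539.6177978515625, 161.91871643066406), (206.16424560546875, 182.42160034179688), 1.3047082424163818) [[434.0, 251.0], [439.0, 68.0], [645.0, 73.0], [641.0, 255.0]]
knob [0.54049154 0.08854285 0.14544868] 0.15154863332393664 [0.52961054 0.07829155 0.13696355] [0.55118252 0.10024454 0.15154863]
slab ((545.8069458007812, -161.47476196289062), (211.2074432373047, 243.40760803222656), 0.12077274173498154) [[440.0, -40.0], [440.0, -283.0], [652.0, -283.0], [651.0, -40.0]]
tray ((547.140869140625, -157.41461181640625), (129.7729034423828, 195.72109985351562), 18.678688049316406) [[454.0, -85.0], [517.0, -271.0], [640.0, -229.0], [577.0, -44.0]]
handle [ 0.57390617 -0.22828312  0.09156541] [ 0.54177445 -0.2573329   0.06004342] [ 0.60783384 -0.20111835  0.11468306]
handle ((574.5850830078125, -229.17608642578125), (59.75299835205078, 42.353214263916016), 18.14617347717285) [[540.0, -218.0], [553.0, -259.0], [610.0, -240.0], [596.0, -200.0]]
0.06 96 [ 0.5682 -0.2128  0.0651]
0.06999999999999999 95 [ 0.5705 -0.218   0.0749]
0.07999999999999999 105 [ 0.5726 -0.2231  0.0848]
0.08999999999999998 106 [ 0.574  -0.2289  0.0948]
0.09999999999999998 179 [ 0.5773 -0.2385  0.106 ]
0.10999999999999997 96 [ 0.578  -0.2399  0.1114]
walls [ 0.46420116 -0.23009613  0.04504086] [ 0.62247353 -0.0499837   0.05993644]
```

Top view: box lid centred at about (169,249), with the knob at (199,246). The tray is at (318,242) with its handle at (355,230), and the barrels, oil bottle and tin sit in a row above it. The side view agrees. The box front faces −y (towards the tray) and the hinge is on the +y side.

```bash
cat >> h.py <<'E'
Y0=R.from_euler('z',0)
def ori(yyaw,tilt=0):
    """tool down, closing axis y at heading yyaw(deg); tilt>0: fingers lean away from -y i.e. tool z towards -tool y heading"""
    a=np.radians(yyaw); y=np.array([np.cos(a),np.sin(a),0]); z=np.array([0,0,-1.]); t=np.radians(tilt)
    z2=z*np.cos(t)-y*np.sin(t); y2=np.cross(z2,np.cross(y,z)); return np.stack([np.cross(y2,z2),y2,z2],1)
def plan(wps,step=50,deg=9,start=None):
    """wps: (pos,Rmat,jaw); prints rows"""
    T=tool() if start is None else start; p,Q=T[:3,3].copy(),R.from_matrix(T[:3,:3]); i=0
    for pos,Rm,jaw,*n in wps:
        p0,Q0=p.copy(),Q; D=np.array(pos)-p0; rv=(Q0.inv()*R.from_matrix(Rm)).as_rotvec()
        n=n[0] if n else int(max(1,np.ceil(np.linalg.norm(D)*1000/step),np.ceil(np.degrees(np.linalg.norm(rv))/deg)))
        for k in range(1,n+1):
            pt=p0+D*k/n; Qt=Q0*R.from_rotvec(rv*k/n)
            off=np.round(Q.inv().apply(pt-p)*1000); ro=np.round((Q.inv()*Qt).as_rotvec(degrees=True)*2)/2
            p=p+Q.apply(off/1000); Q=Q*R.from_rotvec(ro,degrees=True)
            if i%5==0: print("--")
            print(jaw,(off+0.).astype(int).tolist(),(ro+0.).tolist()); i+=1
    print("pad",-i%5,"end",p.round(4))
E
python3 - <<'E'
from h import *
print(tool().round(3).tolist())
plan([([.5405,.089,.23],ori(0),1)])
W=np.load("topW.npy");z=W[...,2];y=W[...,1];x=W[...,0]
S=np.load("sideW.npy")
for A in (W,S):
    m=(A[...,0]>.42)&(A[...,0]<.67)&(A[...,1]>-.3)&(A[...,1]<-.02)&(A[...,2]>.008)&(A[...,2]<.0145)
    m=cv2.morphologyEx(m.astype(np.uint8),cv2.MORPH_OPEN,np.ones((3,3)))>0
    p=A[m][:,:2]; r=cv2.minAreaRect((p*1000).astype(np.float32)); print("slab",r)
E
```

```text
[[0.927, 0.376, 0.0, 0.216], [0.376, -0.927, -0.0, -0.533], [0.0, 0.0, -1.0, 0.231], [0.0, 0.0, 0.0, 1.0]]
--
1 [36, -30, 0] [0.0, 0.0, -4.5]
1 [38, -28, 0] [0.0, 0.0, -4.5]
1 [39, -24, 0] [0.0, 0.0, -4.5]
1 [42, -21, 0] [0.0, 0.0, -4.5]
1 [43, -18, 0] [0.0, 0.0, -4.5]
--
1 [45, -14, 1] [0.0, 0.0, -4.5]
1 [45, -11, 0] [0.0, 0.0, -4.5]
1 [47, -7, 0] [0.0, 0.0, -4.5]
1 [46, -4, 0] [0.0, 0.0, -4.5]
1 [47, 0, 0] [0.0, 0.0, -5.0]
--
1 [46, 4, 0] [0.0, 0.0, -4.5]
1 [46, 8, 0] [0.0, 0.0, -4.5]
1 [46, 12, 0] [0.0, 0.0, -4.5]
1 [44, 15, 0] [0.0, 0.0, -4.5]
1 [43, 18, 0] [0.0, 0.0, -4.5]
pad 0 end [0.5404 0.0889 0.2303]
slab ((546.4555053710938, -162.68603515625), (160.05697631835938, 209.3219451904297), 17.260303497314453)
slab ((546.1749267578125, -163.7032012939453), (159.49024963378906, 210.2723846435547), 17.183753967285156)
```

Emit:
{"api": "apply_moves", "payload": {"moves": [{"jaw": 1,"offset": [36,-30,0],"rot": [0,0,-4.5]},{"jaw": 1,"offset": [38,-28,0],"rot": [0,0,-4.5]},{"jaw": 1,"offset": [39,-24,0],"rot": [0,0,-4.5]},{"jaw": 1,"offset": [42,-21,0],"rot": [0,0,-4.5]},{"jaw": 1,"offset": [43,-18,0],"rot": [0,0,-4.5]}]}}

```text
time_s: 1.72
eef_pos: [0.3247, -0.3244, 0.2315]
eef_rot: [0.0, 0.925, 0.381, 0.0]
wrist_force: [0.3, -1.3, -0.1]
opening: 1.0
grasp_force: 0.0
```

Emit:
{"api": "apply_moves", "payload": {"moves": [{"jaw": 1,"offset": [45,-14,1],"rot": [0,0,-4.5]},{"jaw": 1,"offset": [45,-11,0],"rot": [0,0,-4.5]},{"jaw": 1,"offset": [47,-7,0],"rot": [0,0,-4.5]},{"jaw": 1,"offset": [46,-4,0],"rot": [0,0,-4.5]},{"jaw": 1,"offset": [47,0,0],"rot": [0,0,-5]}]}}

```text
time_s: 2.35
eef_pos: [0.4328, -0.1166, 0.2306]
eef_rot: [0.0, 0.83, 0.557, 0.0]
wrist_force: [0.4, -0.8, 0.2]
opening: 1.001
grasp_force: 0.0
```

Emit:
{"api": "apply_moves", "payload": {"moves": [{"jaw": 1,"offset": [46,4,0],"rot": [0,0,-4.5]},{"jaw": 1,"offset": [46,8,0],"rot": [0,0,-4.5]},{"jaw": 1,"offset": [46,12,0],"rot": [0,0,-4.5]},{"jaw": 1,"offset": [44,15,0],"rot": [0,0,-4.5]},{"jaw": 1,"offset": [43,18,0],"rot": [0,0,-4.5]}]}}

```text
time_s: 2.98
eef_pos: [0.5411, 0.0904, 0.2305]
eef_rot: [0.0, 0.705, 0.709, 0.0]
wrist_force: [0.3, -0.9, 0.7]
opening: 1.0
grasp_force: 0.0
```

Run:
```python
from h import *
T=tool(); print(T.round(4).tolist(), ctrl.get_obs()["q"].round(2), ctrl.get_obs()["time_s"])
im,d,K,M=cam("wrist"); W=cloud(d,K,M)
k=W[(W[...,2]>.128)&(W[...,2]<.16)&(abs(W[...,0]-.54)<.03)&(abs(W[...,1]-.09)<.03)]
if len(k): print(len(k),k.min(0),k.max(0),np.median(k,0))
plan([([.5405,.089,.113],ori(0),1)])
```

```text
[[-0.0046, 1.0, 0.0005, 0.5411], [1.0, 0.0046, -0.0002, 0.0904], [-0.0002, 0.0005, -1.0, 0.2305], [0.0, 0.0, 0.0, 1.0]] [-0.05  0.12  1.68 -0.    1.34 -0.06] 2.975
806 [0.52850236 0.08155292 0.13456009] [0.55142201 0.10358797 0.150652  ] [0.54032344 0.09461539 0.1461192 ]
--
1 [-2, -1, 39] [0.0, 0.0, 0.0]
1 [-2, -1, 39] [0.0, 0.0, 0.5]
1 [-2, 0, 40] [0.0, 0.0, 0.0]
pad 2 end [0.5409 0.0891 0.1125]
```

Emit:
{"api": "apply_moves", "payload": {"moves": [{"jaw": 1,"offset": [0,-1,40],"rot": [0,0,0]},{"jaw": 1,"offset": [0,0,40],"rot": [0,0,0]},{"jaw": 1,"offset": [0,0,37],"rot": [0,0,0]},{"jaw": 0,"offset": [0,0,0],"rot": [0,0,0]},{"jaw": 0,"offset": [0,0,0],"rot": [0,0,0]}]}}

```text
time_s: 3.65
eef_pos: [0.5404, 0.0888, 0.1147]
eef_rot: [0.001, 0.707, 0.708, 0.001]
wrist_force: [0.3, 0.1, -0.6]
opening: 0.604
grasp_force: 0.0
```

Emit:
{"api": "apply_moves", "payload": {"moves": [{"jaw": 0,"offset": [0,0,0],"rot": [0,0,0]},{"jaw": 0,"offset": [0,0,0],"rot": [0,0,0]},{"jaw": 0,"offset": [0,0,0],"rot": [0,0,0]},{"jaw": 0,"offset": [0,0,0],"rot": [0,0,0]},{"jaw": 0,"offset": [0,0,0],"rot": [0,0,0]}]}}

```text
time_s: 4.28
eef_pos: [0.5407, 0.0888, 0.1154]
eef_rot: [0.001, 0.706, 0.708, 0.001]
wrist_force: [-2.3, 0.9, 5.9]
opening: 0.249
grasp_force: 58.3
```

Run:
```python
from h import *
T=tool(); p=T[:3,3]; print(p)
k0=np.array([p[0],.0905]); r=np.hypot(.155,.037); a0=np.arctan2(.037,.155)
hx=[p[0]-.0035,.0905+.155]
w=[]
for f in range(8,109,8):
    a=a0+np.radians(f); y=hx[1]-r*np.cos(a); z=.1+r*np.sin(a)
    w.append(([p[0]-.02*(y-.0905),p[1]+y-.0905,p[2]+z-.137],T[:3,:3],0,1))
plan(w)
```

```text
[0.54069302 0.08884417 0.11544499]
--
0 [7, 0, -21] [0.0, 0.0, 0.0]
0 [9, 0, -20] [0.0, 0.0, 0.0]
0 [12, 0, -19] [0.0, 0.0, 0.0]
0 [15, -1, -17] [0.0, 0.0, 0.0]
0 [17, 0, -14] [0.0, 0.0, 0.0]
--
0 [19, 0, -12] [0.0, 0.0, 0.0]
0 [20, 0, -9] [0.0, 0.0, 0.0]
0 [21, -1, -7] [0.0, 0.0, 0.0]
0 [22, 0, -3] [0.0, 0.0, 0.0]
0 [22, -1, 0] [0.0, 0.0, 0.0]
--
0 [23, 0, 3] [0.0, 0.0, 0.0]
0 [21, 0, 6] [0.0, 0.0, 0.0]
0 [20, -1, 8] [0.0, 0.0, 0.0]
pad 2 end [0.5359 0.3169 0.2204]
```

Emit:
{"api": "apply_moves", "payload": {"moves": [{"jaw": 0,"offset": [7,0,-21],"rot": [0,0,0]},{"jaw": 0,"offset": [9,0,-20],"rot": [0,0,0]},{"jaw": 0,"offset": [12,0,-19],"rot": [0,0,0]},{"jaw": 0,"offset": [15,-1,-17],"rot": [0,0,0]},{"jaw": 0,"offset": [17,0,-14],"rot": [0,0,0]}]}}

```text
time_s: 4.9
eef_pos: [0.5392, 0.1496, 0.2058]
eef_rot: [0.001, 0.707, 0.708, 0.001]
wrist_force: [7.3, 1.9, -8.1]
opening: 0.242
grasp_force: 59.0
```

Emit:
{"api": "apply_moves", "payload": {"moves": [{"jaw": 0,"offset": [19,0,-12],"rot": [0,0,0]},{"jaw": 0,"offset": [20,0,-9],"rot": [0,0,0]},{"jaw": 0,"offset": [21,-1,-7],"rot": [0,0,0]},{"jaw": 0,"offset": [22,0,-3],"rot": [0,0,0]},{"jaw": 0,"offset": [22,-1,0],"rot": [0,0,0]}]}}

```text
time_s: 5.52
eef_pos: [0.5353, 0.255, 0.2354]
eef_rot: [-0.001, 0.706, 0.708, -0.0]
wrist_force: [-0.3, 0.1, 0.2]
opening: 0.005
grasp_force: 0.0
```

Emit:
{"api": "apply_moves", "payload": {"moves": [{"jaw": 0,"offset": [23,0,3],"rot": [0,0,0]},{"jaw": 0,"offset": [21,0,6],"rot": [0,0,0]},{"jaw": 0,"offset": [20,-1,8],"rot": [0,0,0]},{"jaw": 0,"offset": [0,0,0],"rot": [0,0,0]},{"jaw": 0,"offset": [0,0,0],"rot": [0,0,0]}]}}

```text
time_s: 6.15
eef_pos: [0.5349, 0.3167, 0.2181]
eef_rot: [-0.0, 0.706, 0.708, -0.0]
wrist_force: [-1.3, -1.0, -0.2]
opening: 0.001
grasp_force: 0.0
```

Run:
```python
from h import *
im,d,K,M=cam("side"); save("lid1",im)
```

```text
(no output)
```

View pics/lid1.png

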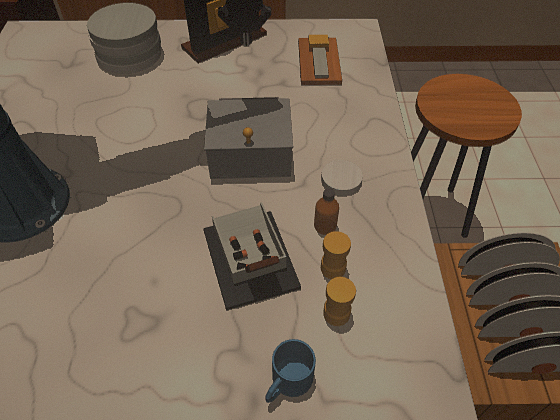

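The fingers slipped off the ball: the lid lies shut, with the knob at about (248,131). The pads sat above the ball's centre, so I'll regrip about 7 mm lower and turn the tool with the lid.

```bash
cat > lidplan.py <<'E'
from h import *
knob=np.array([.5405,.0905,.137]); L=.030; r=np.hypot(.155,.037); a0=np.arctan2(.037,.155); hy=knob[1]+.155
def lidwp(f,jaw=0,frac=.5,L=L):
    a=a0+np.radians(f); y=hy-r*np.cos(a); z=.1+r*np.sin(a)
    Rm=R.from_euler('x',-f*frac,degrees=True).as_matrix()@ori(0)
    return (np.array([knob[0]-.02*(y-knob[1]),y,z])+L*Rm[:,2],Rm,jaw,1)
E
python3 - <<'E'
from lidplan import *
plan([([.5405,.0905,.21],ori(0),1,5),([.5405,.0905,.107],ori(0),1,4)])
S=np.eye(4);S[:3,:3]=ori(0);S[:3,3]=[.5405,.0905,.107]
plan([lidwp(f) for f in range(7,106,7)],start=S)
E
```

```text
--
1 [-45, 1, 2] [0.0, 0.0, 0.0]
1 [-45, 1, 1] [0.0, 0.0, 0.0]
1 [-46, 1, 2] [0.0, 0.0, 0.0]
1 [-45, 1, 2] [0.0, 0.0, 0.0]
1 [-45, 1, 1] [0.0, 0.0, 0.0]
--
1 [0, 0, 26] [0.0, 0.0, 0.0]
1 [0, 0, 26] [0.0, 0.0, 0.0]
1 [0, 0, 26] [0.0, 0.0, 0.0]
1 [0, 0, 25] [0.0, 0.0, 0.0]
pad 1 end [0.5404 0.0904 0.1074]
--
0 [4, 0, -19] [0.0, -3.5, 0.0]
0 [5, 0, -18] [0.0, -3.5, 0.0]
0 [6, 0, -18] [0.0, -3.5, 0.0]
0 [7, -1, -17] [0.0, -3.5, 0.0]
0 [8, 0, -17] [0.0, -3.5, 0.0]
--
0 [9, 0, -16] [0.0, -3.5, 0.0]
0 [10, -1, -15] [0.0, -3.5, 0.0]
0 [12, 0, -15] [0.0, -3.5, 0.0]
0 [11, 0, -14] [0.0, -3.5, 0.0]
0 [13, -1, -13] [0.0, -3.5, 0.0]
--
0 [14, 0, -12] [0.0, -3.5, 0.0]
0 [14, -1, -11] [0.0, -3.5, 0.0]
0 [15, 0, -10] [0.0, -3.5, 0.0]
0 [15, 0, -9] [0.0, -3.5, 0.0]
0 [16, -1, -8] [0.0, -3.5, 0.0]
pad 0 end [0.5355 0.2975 0.2218]
```

Emit:
{"api": "apply_moves", "payload": {"moves": [{"jaw": 1,"offset": [-45,1,2],"rot": [0,0,0]},{"jaw": 1,"offset": [-45,1,1],"rot": [0,0,0]},{"jaw": 1,"offset": [-46,1,2],"rot": [0,0,0]},{"jaw": 1,"offset": [-45,1,2],"rot": [0,0,0]},{"jaw": 1,"offset": [-45,1,1],"rot": [0,0,0]}]}}

```text
time_s: 6.82
eef_pos: [0.5404, 0.0886, 0.2108]
eef_rot: [0.0, 0.707, 0.707, 0.0]
wrist_force: [0.3, -0.4, -0.7]
opening: 1.0
grasp_force: 0.0
```

Emit:
{"api": "apply_moves", "payload": {"moves": [{"jaw": 1,"offset": [0,0,0],"rot": [0,0,0]},{"jaw": 1,"offset": [0,0,26],"rot": [0,0,0]},{"jaw": 1,"offset": [0,0,26],"rot": [0,0,0]},{"jaw": 1,"offset": [0,0,26],"rot": [0,0,0]},{"jaw": 1,"offset": [0,0,25],"rot": [0,0,0]}]}}

```text
time_s: 7.45
eef_pos: [0.5405, 0.0914, 0.1069]
eef_rot: [0.0, 0.707, 0.708, 0.0]
wrist_force: [-1.2, 0.1, -0.0]
opening: 1.001
grasp_force: 0.0
```

Emit:
{"api": "apply_moves", "payload": {"moves": [{"jaw": 0,"offset": [0,0,0],"rot": [0,0,0]},{"jaw": 0,"offset": [0,0,0],"rot": [0,0,0]},{"jaw": 0,"offset": [0,0,0],"rot": [0,0,0]},{"jaw": 0,"offset": [0,0,0],"rot": [0,0,0]},{"jaw": 0,"offset": [0,0,0],"rot": [0,0,0]}]}}

```text
time_s: 8.07
eef_pos: [0.5407, 0.091, 0.1088]
eef_rot: [0.0, 0.706, 0.708, 0.0]
wrist_force: [-3.1, 0.1, 6.4]
opening: 0.249
grasp_force: 58.2
```

Emit:
{"api": "apply_moves", "payload": {"moves": [{"jaw": 0,"offset": [0,0,0],"rot": [0,0,0]},{"jaw": 0,"offset": [0,0,0],"rot": [0,0,0]},{"jaw": 0,"offset": [0,0,0],"rot": [0,0,0]},{"jaw": 0,"offset": [0,0,0],"rot": [0,0,0]},{"jaw": 0,"offset": [0,0,0],"rot": [0,0,0]}]}}

```text
time_s: 8.7
eef_pos: [0.5406, 0.091, 0.1088]
eef_rot: [0.0, 0.706, 0.708, 0.0]
wrist_force: [-4.5, 1.2, 6.8]
opening: 0.246
grasp_force: 58.2
```

Emit:
{"api": "apply_moves", "payload": {"moves": [{"jaw": 0,"offset": [4,0,-17],"rot": [0,-3.5,0]},{"jaw": 0,"offset": [5,0,-18],"rot": [0,-3.5,0]},{"jaw": 0,"offset": [6,0,-18],"rot": [0,-3.5,0]},{"jaw": 0,"offset": [7,-1,-17],"rot": [0,-3.5,0]},{"jaw": 0,"offset": [8,0,-17],"rot": [0,-3.5,0]}]}}

```text
time_s: 9.32
eef_pos: [0.5395, 0.1298, 0.1908]
eef_rot: [0.11, 0.698, 0.699, -0.109]
wrist_force: [-1.1, -5.0, -1.5]
opening: 0.246
grasp_force: 58.8
```

Run:
```python
from lidplan import *
T=tool(); print(T[:3,3],lidwp(35)[0], T[:3,2],lidwp(35)[1][:,2])
im,d,K,M=cam("side"); save("lid2",im[:250,120:400])
plan([lidwp(f) for f in range(42,108,7)])
```

```text
[0.53951592 0.12981719 0.19081646] [0.53951492 0.13073259 0.19060146] [ 0.00114596 -0.30516505 -0.95229879] [ 0.         -0.3007058  -0.95371695]
--
0 [9, 0, -14] [0.0, -3.0, 0.0]
0 [10, -1, -15] [0.0, -3.5, 0.0]
0 [11, 0, -15] [0.0, -3.5, 0.0]
0 [12, 0, -14] [0.0, -3.5, 0.0]
0 [13, -1, -13] [0.0, -3.5, 0.0]
--
0 [13, 0, -12] [0.0, -3.5, 0.0]
0 [14, 0, -11] [0.0, -3.5, 0.0]
0 [15, -1, -10] [0.0, -3.5, 0.0]
0 [16, 0, -9] [0.0, -3.5, 0.0]
0 [16, 0, -8] [0.0, -3.5, 0.0]
pad 0 end [0.5362 0.2979 0.2217]
```

View pics/lid2.png

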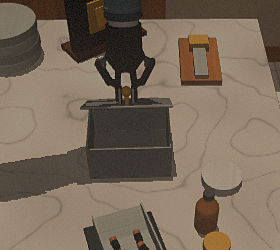

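The lid is held partly open, with its edge at about (125,103) and the ball between the fingers at (127,92). I'll carry on.

Emit:
{"api": "apply_moves", "payload": {"moves": [{"jaw": 0,"offset": [9,0,-15],"rot": [0,-3.5,0]},{"jaw": 0,"offset": [10,-1,-15],"rot": [0,-3.5,0]},{"jaw": 0,"offset": [11,0,-15],"rot": [0,-3.5,0]},{"jaw": 0,"offset": [12,0,-14],"rot": [0,-3.5,0]},{"jaw": 0,"offset": [13,-1,-13],"rot": [0,-3.5,0]}]}}

```text
time_s: 10.0
eef_pos: [0.5374, 0.2102, 0.2323]
eef_rot: [0.214, 0.674, 0.674, -0.213]
wrist_force: [3.2, -2.1, -4.2]
opening: 0.247
grasp_force: 59.2
```

Emit:
{"api": "apply_moves", "payload": {"moves": [{"jaw": 0,"offset": [13,0,-12],"rot": [0,-3.5,0]},{"jaw": 0,"offset": [14,0,-11],"rot": [0,-3.5,0]},{"jaw": 0,"offset": [15,-1,-10],"rot": [0,-3.5,0]},{"jaw": 0,"offset": [16,0,-9],"rot": [0,-3.5,0]},{"jaw": 0,"offset": [16,0,-8],"rot": [0,-3.5,0]}]}}

```text
time_s: 10.62
eef_pos: [0.5352, 0.2981, 0.22]
eef_rot: [0.313, 0.634, 0.634, -0.314]
wrist_force: [-2.7, -1.9, 1.2]
opening: 0.25
grasp_force: 59.9
```

Run:
```python
from h import *
T=tool(); p=T[:3,3]; z=T[:3,2]
Rg=ori(-71.3,30); g=np.array([.5758,-.232,.087]); pre=g-.08*Rg[:,2]
p1=p-.07*z
S=T.copy()
plan([(p1,T[:3,:3],1,3),([.54,.28,.40],ori(-25,0)@R.from_euler('x',0).as_matrix(),1,7),([.56,.0,.34],ori(-50,15),1,7),(pre,Rg,1,6)])
```

```text
--
1 [0, 0, -23] [0.0, 0.0, 0.0]
1 [0, 0, -24] [0.0, 0.0, 0.0]
1 [0, 0, -23] [0.0, 0.0, 0.0]
1 [-22, 1, -4] [1.5, 7.5, 3.5]
1 [-21, 2, -6] [2.0, 7.5, 3.0]
--
1 [-21, 2, -9] [1.5, 7.0, 3.5]
1 [-18, 4, -12] [1.5, 7.5, 3.5]
1 [-17, 4, -14] [1.5, 7.5, 3.0]
1 [-14, 5, -16] [2.0, 7.5, 3.5]
1 [-12, 5, -18] [1.5, 7.5, 3.0]
--
1 [-35, 19, 8] [2.0, 0.5, 3.5]
1 [-34, 22, 8] [2.0, 0.5, 3.5]
1 [-33, 24, 6] [2.5, 0.5, 4.0]
1 [-31, 27, 5] [2.0, 0.5, 3.5]
1 [-29, 28, 3] [2.0, 0.0, 3.5]
--
1 [-28, 30, 3] [2.0, 0.5, 3.5]
1 [-25, 32, 1] [2.0, 0.5, 3.5]
1 [-25, 44, 20] [2.5, 1.5, 3.5]
1 [-23, 47, 18] [2.5, 1.0, 3.0]
1 [-21, 48, 15] [2.5, 1.5, 3.5]
--
1 [-19, 50, 12] [2.5, 1.5, 3.0]
1 [-16, 51, 10] [2.5, 1.5, 3.5]
1 [-12, 53, 7] [2.5, 1.0, 3.5]
pad 2 end [ 0.589  -0.2696  0.156 ]
```

Emit:
{"api": "apply_moves", "payload": {"moves": [{"jaw": 1,"offset": [0,0,0],"rot": [0,0,0]},{"jaw": 1,"offset": [0,0,0],"rot": [0,0,0]},{"jaw": 1,"offset": [0,0,-23],"rot": [0,0,0]},{"jaw": 1,"offset": [0,0,-24],"rot": [0,0,0]},{"jaw": 1,"offset": [0,0,-23],"rot": [0,0,0]}]}}

```text
time_s: 11.25
eef_pos: [0.5367, 0.3526, 0.2638]
eef_rot: [0.313, 0.635, 0.634, -0.311]
wrist_force: [0.5, -0.6, 0.1]
opening: 1.002
grasp_force: 0.0
```

Emit:
{"api": "apply_moves", "payload": {"moves": [{"jaw": 1,"offset": [-22,1,-4],"rot": [1.5,7.5,3.5]},{"jaw": 1,"offset": [-21,2,-6],"rot": [2,7.5,3]},{"jaw": 1,"offset": [-21,2,-9],"rot": [1.5,7,3.5]},{"jaw": 1,"offset": [-18,4,-12],"rot": [1.5,7.5,3.5]},{"jaw": 1,"offset": [-17,4,-14],"rot": [1.5,7.5,3]}]}}

```text
time_s: 11.88
eef_pos: [0.5398, 0.2988, 0.3627]
eef_rot: [0.093, 0.804, 0.581, -0.087]
wrist_force: [1.1, -0.3, 0.5]
opening: 0.998
grasp_force: 0.0
```

Run:
```python
from h import *
im,d,K,M=cam("side"); save("lid3",im[:250,120:400])
Rg=ori(-71.3,30); g=np.array([.5758,-.232,.087]); pre=g-.08*Rg[:,2]
plan([([.55,.2,.40],ori(-25,0),1,4),([.56,.0,.34],ori(-50,15),1,5),(pre,Rg,1,6)])
```

```text
--
1 [-23, 10, -2] [1.0, 3.5, 1.5]
1 [-23, 11, -3] [1.0, 3.5, 1.5]
1 [-23, 11, -5] [1.0, 3.5, 1.5]
1 [-21, 11, -7] [1.0, 3.5, 2.0]
1 [-35, 19, 12] [3.0, 0.5, 5.0]
--
1 [-34, 23, 10] [3.0, 0.5, 5.0]
1 [-32, 25, 9] [3.0, 1.0, 5.0]
1 [-29, 29, 7] [2.5, 0.5, 4.5]
1 [-27, 32, 5] [3.0, 0.5, 5.0]
1 [-25, 44, 20] [2.5, 1.5, 3.5]
--
1 [-24, 47, 17] [2.5, 1.0, 3.0]
1 [-21, 48, 15] [2.5, 1.5, 3.5]
1 [-18, 50, 13] [2.5, 1.5, 3.0]
1 [-16, 51, 9] [2.5, 1.5, 3.5]
1 [-13, 53, 7] [2.5, 1.5, 3.5]
pad 0 end [ 0.5885 -0.2702  0.1562]
```

View pics/lid3.png

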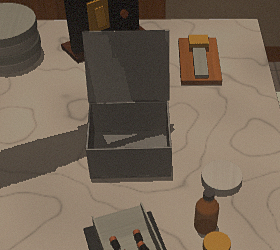

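The lid stands open, with its top edge at about (125,32). On to the tray.

Emit:
{"api": "apply_moves", "payload": {"moves": [{"jaw": 1,"offset": [-23,10,-2],"rot": [1,3.5,1.5]},{"jaw": 1,"offset": [-23,11,-3],"rot": [1,3.5,1.5]},{"jaw": 1,"offset": [-23,11,-5],"rot": [1,3.5,1.5]},{"jaw": 1,"offset": [-21,11,-7],"rot": [1,3.5,2]},{"jaw": 1,"offset": [-35,19,12],"rot": [3,0.5,5]}]}}

```text
time_s: 12.55
eef_pos: [0.5515, 0.1635, 0.3846]
eef_rot: [-0.024, 0.865, 0.501, -0.015]
wrist_force: [0.3, 0.5, -0.4]
opening: 0.998
grasp_force: 0.0
```

Emit:
{"api": "apply_moves", "payload": {"moves": [{"jaw": 1,"offset": [-34,23,10],"rot": [3,0.5,5]},{"jaw": 1,"offset": [-32,25,9],"rot": [3,1,5]},{"jaw": 1,"offset": [-29,29,7],"rot": [2.5,0.5,4.5]},{"jaw": 1,"offset": [-27,32,5],"rot": [3,0.5,5]},{"jaw": 1,"offset": [-25,44,20],"rot": [2.5,1.5,3.5]}]}}

```text
time_s: 13.18
eef_pos: [0.566, -0.0434, 0.307]
eef_rot: [-0.14, 0.939, 0.311, -0.05]
wrist_force: [0.4, -0.3, -0.2]
opening: 1.001
grasp_force: 0.0
```

Emit:
{"api": "apply_moves", "payload": {"moves": [{"jaw": 1,"offset": [-24,47,17],"rot": [2.5,1,3]},{"jaw": 1,"offset": [-21,48,15],"rot": [2.5,1.5,3.5]},{"jaw": 1,"offset": [-18,50,13],"rot": [2.5,1.5,3]},{"jaw": 1,"offset": [-16,51,9],"rot": [2.5,1.5,3.5]},{"jaw": 1,"offset": [-13,53,7],"rot": [2.5,1.5,3.5]}]}}

```text
time_s: 13.8
eef_pos: [0.5882, -0.2711, 0.1542]
eef_rot: [-0.251, 0.954, 0.156, -0.048]
wrist_force: [1.0, -0.1, 0.3]
opening: 1.0
grasp_force: 0.0
```

Run:
```python
from h import *
T=tool(); print(T.round(3).tolist(),ctrl.get_obs()["q"].round(2))
Rg=ori(-71.3,30); g=np.array([.5758,-.232,.087])
im,d,K,M=cam("wrist"); W=cloud(d,K,M); save("w1",im)
loc=(W-g)@Rg
m=(abs(loc[...,0])<.06)&(abs(loc[...,1])<.03)&(loc[...,2]>-.035)&(loc[...,2]<.03)&(W[...,2]>.065)
l=loc[m]; print(len(l), np.percentile(l,[1,50,99],axis=0).round(4).tolist())
c=cv2.minAreaRect((W[m][:,:2]*1000).astype(np.float32)); print(c)
plan([(g+.021*Rg[:,2],Rg,1)],step=35)
```

```text
[[0.947, 0.274, -0.17, 0.588], [0.322, -0.825, 0.465, -0.271], [-0.013, -0.495, -0.869, 0.154], [0.0, 0.0, 0.0, 1.0]] [-0.73  0.7   1.13  0.24  1.77  0.51]
2196 [[-0.0287, -0.0085, -0.026], [0.0068, -0.0017, -0.0243], [0.0296, 0.0052, 0.0222]]
((574.9567260742188, -230.20611572265625), (60.01551055908203, 37.48637390136719), 19.97087860107422)
--
1 [2, -3, 31] [0.0, 0.5, -0.5]
1 [2, -3, 32] [0.0, 0.0, 0.0]
1 [2, -4, 32] [0.0, 0.5, -0.5]
pad 2 end [ 0.572  -0.2216  0.0686]
```

View pics/w1.png

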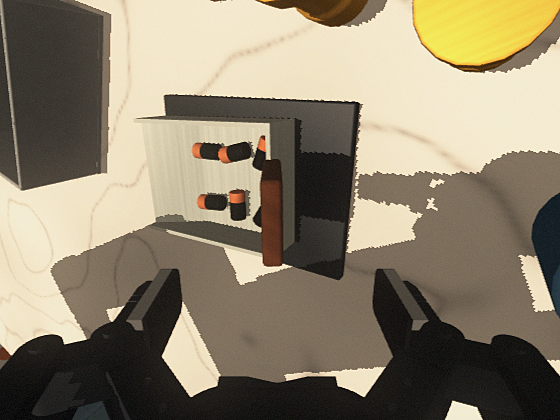

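The handle shows at (271,215), between the fingers and on target to about 2 mm. All six stubs are in the tray.

Emit:
{"api": "apply_moves", "payload": {"moves": [{"jaw": 1,"offset": [2,-4,31],"rot": [0,0.5,-0.5]},{"jaw": 1,"offset": [2,-4,32],"rot": [0,0,0]},{"jaw": 1,"offset": [2,-4,32],"rot": [0,0.5,-0.5]},{"jaw": 0,"offset": [0,0,0],"rot": [0,0,0]},{"jaw": 0,"offset": [0,0,0],"rot": [0,0,0]}]}}

```text
time_s: 14.48
eef_pos: [0.5755, -0.2139, 0.0789]
eef_rot: [-0.253, 0.953, 0.163, -0.038]
wrist_force: [-0.8, -0.4, 0.9]
opening: 0.609
grasp_force: 0.0
```

Emit:
{"api": "apply_moves", "payload": {"moves": [{"jaw": 0,"offset": [0,0,0],"rot": [0,0,0]},{"jaw": 0,"offset": [0,0,0],"rot": [0,0,0]},{"jaw": 0,"offset": [0,0,0],"rot": [0,0,0]},{"jaw": 0,"offset": [0,0,0],"rot": [0,0,0]},{"jaw": 0,"offset": [0,0,0],"rot": [0,0,0]}]}}

```text
time_s: 15.1
eef_pos: [0.5747, -0.2123, 0.077]
eef_rot: [-0.254, 0.953, 0.163, -0.038]
wrist_force: [-0.2, -0.1, -3.0]
opening: 0.156
grasp_force: 59.7
```

```bash
cat > trayplan.py <<'E'
from h import *
# tray frame in tool, from the grasp: tray pose nominal at grasp
def Rtray(yaw,th): return R.from_euler('zy',[yaw,th],degrees=True).as_matrix()  # forward tip th
try: G=np.load("G.npy")
except Exception: G=None
def tp(origin,yaw,th):
    B=np.eye(4);B[:3,:3]=Rtray(yaw,th);B[:3,3]=origin; A=B@G; return A[:3,3],A[:3,:3]
def lip_origin(lip,yaw,th): return np.array(lip)-Rtray(yaw,th)@np.array([.095,0,.033])
E
python3 - <<'E'
from trayplan import *
T=tool(); print(T.round(4).tolist())
B=np.eye(4);B[:3,:3]=Rtray(108.5,0)
# tray origin: from visual estimate of handle, grip point centred on pads
B[:3,3]=[.5500,-.1557,.012]
G=np.linalg.inv(B)@T; np.save("G.npy",G); print(G.round(4).tolist())
np.save("T0.npy",T)
import trayplan as t; t.G=G
up=T.copy(); q=T[:3,3]+[0,0,.12]
# over the front of box, level, yaw to 100
lip=[.535,.10,.20]; yaw=97
A=tp(lip_origin(lip,yaw,0),yaw,0)
plan([(q,T[:3,:3],0,5),(A[0],A[1],0,8)],step=35)
E
```

```text
[[0.9436, 0.2919, -0.1562, 0.5747], [0.3309, -0.8177, 0.471, -0.2123], [0.0097, -0.4961, -0.8682, 0.077], [0.0, 0.0, 0.0, 1.0]]
[[0.0144, -0.8681, 0.4962, -0.0615], [-0.9998, -0.0173, -0.0013, -0.0055], [0.0097, -0.4961, -0.8682, 0.065], [0.0, 0.0, 0.0, 1.0]]
--
0 [0, -12, -21] [0.0, 0.0, 0.0]
0 [0, -12, -21] [0.0, 0.0, 0.0]
0 [1, -12, -21] [0.0, 0.0, 0.0]
0 [0, -12, -20] [0.0, 0.0, 0.0]
0 [0, -12, -21] [0.0, 0.0, 0.0]
--
0 [5, -19, 6] [0.0, 0.5, 1.0]
0 [4, -19, 6] [0.0, 1.0, 1.5]
0 [4, -19, 5] [0.0, 0.5, 1.0]
0 [3, -19, 6] [0.0, 1.0, 1.5]
0 [3, -19, 6] [0.0, 0.5, 1.0]
--
0 [3, -19, 6] [0.0, 1.0, 1.5]
0 [2, -19, 6] [0.0, 0.5, 1.0]
0 [1, -19, 6] [0.0, 0.5, 1.5]
pad 2 end [ 0.5595 -0.0551  0.2321]
```

Run:
```python
from trayplan import *
im,d,K,M=cam("top"); W=cloud(d,K,M)
T=tool(); X=Rtray(108.5,0)
W0=np.load("topW.npy")
for n,A in (("before",W0),("now",W)):
    l=(A-[.55,-.1557,.012])@X
    for lo,hi in ((-.045,-.02),(-.015,.015),(.02,.045)):
        m=(l[...,1]>lo)&(l[...,1]<hi)&(l[...,2]>.025)&(l[...,2]<.04)&(l[...,0]>.06)&(l[...,0]<.14)
        f=(l[...,1]>lo)&(l[...,1]<hi)&(abs(l[...,0]-.02)<.02)&(l[...,2]<.012)&(l[...,2]>-.004)
        print(n,l[m][:,0].max().round(4) if m.any() else None, l[f][:,2].mean().round(4) if f.any() else None)
    s=(l[...,2]>.038)&(l[...,2]<.05)&(abs(l[...,0])<.03); print("walls y",l[s][:,1].min().round(3),l[s][:,1].max().round(3), l[s][:,2].mean().round(4))
```

```text
before 0.0973 0.005
before 0.0968 0.0047
before 0.0964 0.0049
walls y -0.165 0.06 0.0427
now 0.1078 0.0055
now 0.1073 0.0054
now 0.1062 0.0054
walls y -0.165 0.06 0.0435
```

Run:
```python
from trayplan import *
import trayplan as t
T=tool(); B=np.eye(4);B[:3,:3]=Rtray(108.2,0);B[:3,3]=[.5462,-.1443,.012]
G=np.linalg.inv(B)@T; np.save("G.npy",G); t.G=G
lip=[.535,.10,.19]; yaw=97
A=tp(lip_origin(lip,yaw,0),yaw,0)
plan([(T[:3,3]+[0,0,.11],T[:3,:3],0,5),(A[0],A[1],0,8)])
S=np.eye(4);S[:3,3],S[:3,:3]=A
w=[]
for i in range(1,13):
    th=6.5*i; l=[.535,.10+.01*min(i,6)/6,.19-.04*min(i,6)/6]
    w.append((*tp(lip_origin(l,yaw,th),yaw,th),0,1))
print("pour");plan(w,start=S)
```

```text
--
0 [0, -11, -19] [0.0, 0.0, 0.0]
0 [0, -11, -19] [0.0, 0.0, 0.0]
0 [1, -11, -19] [0.0, 0.0, 0.0]
0 [0, -11, -19] [0.0, 0.0, 0.0]
0 [0, -11, -20] [0.0, 0.0, 0.0]
--
0 [5, -18, 5] [0.0, 0.5, 1.0]
0 [4, -17, 5] [0.0, 1.0, 1.5]
0 [3, -18, 5] [0.0, 0.5, 1.0]
0 [4, -17, 6] [0.0, 1.0, 1.5]
0 [2, -18, 5] [0.0, 0.5, 1.0]
--
0 [3, -18, 5] [0.0, 0.5, 1.5]
0 [1, -18, 6] [0.0, 1.0, 1.0]
0 [2, -18, 5] [0.0, 0.5, 1.0]
pad 2 end [ 0.5616 -0.0665  0.222 ]
pour
--
0 [4, 4, 9] [1.0, -5.5, 3.0]
0 [4, 4, 9] [1.0, -5.5, 3.5]
0 [5, 4, 9] [1.0, -5.5, 3.0]
0 [6, 4, 9] [0.5, -6.0, 3.5]
0 [6, 4, 8] [1.0, -5.5, 3.0]
--
0 [7, 4, 8] [1.0, -5.5, 3.0]
0 [4, 2, 3] [1.0, -5.5, 3.5]
0 [3, 2, 2] [1.0, -5.5, 3.0]
0 [3, 2, 3] [1.0, -5.5, 3.5]
0 [4, 2, 3] [0.5, -6.0, 3.0]
--
0 [3, 2, 2] [1.0, -5.5, 3.0]
0 [4, 2, 3] [1.0, -5.5, 3.5]
pad 3 end [ 0.5715 -0.0563  0.1304]
```

Emit:
{"api": "apply_moves", "payload": {"moves": [{"jaw": 0,"offset": [0,-11,-19],"rot": [0,0,0]},{"jaw": 0,"offset": [0,-11,-19],"rot": [0,0,0]},{"jaw": 0,"offset": [1,-11,-19],"rot": [0,0,0]},{"jaw": 0,"offset": [0,-11,-19],"rot": [0,0,0]},{"jaw": 0,"offset": [0,-11,-20],"rot": [0,0,0]}]}}

```text
time_s: 15.78
eef_pos: [0.5747, -0.2123, 0.1898]
eef_rot: [-0.253, 0.953, 0.164, -0.038]
wrist_force: [0.4, -0.9, -2.1]
opening: 0.153
grasp_force: 59.7
```

Emit:
{"api": "apply_moves", "payload": {"moves": [{"jaw": 0,"offset": [5,-18,5],"rot": [0,0.5,1]},{"jaw": 0,"offset": [4,-17,5],"rot": [0,1,1.5]},{"jaw": 0,"offset": [3,-18,5],"rot": [0,0.5,1]},{"jaw": 0,"offset": [4,-17,6],"rot": [0,1,1.5]},{"jaw": 0,"offset": [2,-18,5],"rot": [0,0.5,1]}]}}

```text
time_s: 16.4
eef_pos: [0.5656, -0.1197, 0.209]
eef_rot: [-0.257, 0.96, 0.105, -0.023]
wrist_force: [0.0, 0.0, -2.3]
opening: 0.157
grasp_force: 59.7
```

Emit:
{"api": "apply_moves", "payload": {"moves": [{"jaw": 0,"offset": [3,-18,5],"rot": [0,0.5,1.5]},{"jaw": 0,"offset": [1,-18,6],"rot": [0,1,1]},{"jaw": 0,"offset": [2,-18,5],"rot": [0,0.5,1]},{"jaw": 0,"offset": [0,0,0],"rot": [0,0,0]},{"jaw": 0,"offset": [0,0,0],"rot": [0,0,0]}]}}

```text
time_s: 17.02
eef_pos: [0.5616, -0.0667, 0.2222]
eef_rot: [-0.257, 0.964, 0.072, -0.013]
wrist_force: [-0.3, 0.2, -3.1]
opening: 0.16
grasp_force: 59.7
```

```bash
sed -i "s/'zy'/'ZY'/" trayplan.py
python3 - <<'E'
from trayplan import *
T=tool(); B=T@np.linalg.inv(G); print("tray",B.round(3).tolist(),"lip",(B@[.095,0,.033,1]).round(3))
yaw=97;w=[]
for i in range(1,13):
    th=6.5*i; l=[.535,.10+.01*min(i,6)/6,.19-.04*min(i,6)/6]
    w.append((*tp(lip_origin(l,yaw,th),yaw,th),0,1))
plan(w); print(ctrl.get_obs()["q"].round(2))
im,d,K,M=cam("side"); save("pre",im[60:330,100:450])
E
```

```text
tray [[-0.126, -0.992, -0.001, 0.547], [0.992, -0.126, -0.001, 0.005], [0.001, -0.001, 1.0, 0.157], [0.0, 0.0, 0.0, 1.0]] lip [0.535 0.1   0.19  1.   ]
--
0 [0, -12, -7] [-6.5, 0.0, 0.0]
0 [1, -12, -7] [-6.5, -0.5, 0.0]
0 [0, -13, -8] [-6.5, 0.0, 0.5]
0 [1, -14, -7] [-6.5, 0.0, 0.0]
0 [0, -15, -7] [-6.5, 0.0, 0.0]
--
0 [1, -15, -7] [-6.5, -0.5, 0.0]
0 [0, -14, -14] [-6.5, 0.0, 0.0]
0 [0, -13, -14] [-6.5, 0.0, 0.0]
0 [0, -13, -14] [-6.5, 0.0, 0.0]
0 [1, -14, -15] [-6.5, -0.5, 0.0]
--
0 [0, -13, -14] [-6.5, 0.0, 0.0]
0 [0, -14, -14] [-6.5, 0.0, 0.0]
pad 3 end [0.5412 0.1074 0.3216]
[-0.56  0.33  1.53  0.4   1.62  0.82]
```

View pics/pre.png

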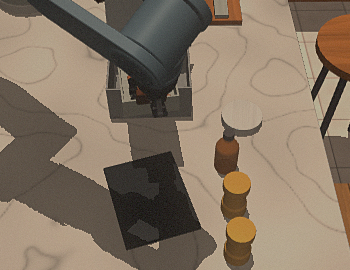

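The tray is held over the front of the box around (150,95), the slab is clear at (152,200), and the bystanders are untouched. Pouring.

Emit:
{"api": "apply_moves", "payload": {"moves": [{"jaw": 0,"offset": [0,-12,-7],"rot": [-6.5,0,0]},{"jaw": 0,"offset": [1,-12,-7],"rot": [-6.5,-0.5,0]},{"jaw": 0,"offset": [0,-13,-8],"rot": [-6.5,0,0.5]},{"jaw": 0,"offset": [1,-14,-7],"rot": [-6.5,0,0]},{"jaw": 0,"offset": [0,-15,-7],"rot": [-6.5,0,0]}]}}

```text
time_s: 17.7
eef_pos: [0.556, -0.0148, 0.2748]
eef_rot: [0.025, 0.997, 0.069, 0.002]
wrist_force: [0.1, -0.7, -3.5]
opening: 0.158
grasp_force: 59.8
```

Emit:
{"api": "apply_moves", "payload": {"moves": [{"jaw": 0,"offset": [1,-15,-7],"rot": [-6.5,-0.5,0]},{"jaw": 0,"offset": [0,-14,-14],"rot": [-6.5,0,0]},{"jaw": 0,"offset": [0,-13,-14],"rot": [-6.5,0,0]},{"jaw": 0,"offset": [0,-13,-14],"rot": [-6.5,0,0]},{"jaw": 0,"offset": [1,-14,-15],"rot": [-6.5,-0.5,0]}]}}

```text
time_s: 18.32
eef_pos: [0.5463, 0.0699, 0.317]
eef_rot: [0.303, 0.951, 0.066, 0.013]
wrist_force: [0.1, -0.7, -4.8]
opening: 0.153
grasp_force: 59.9
```

Emit:
{"api": "apply_moves", "payload": {"moves": [{"jaw": 0,"offset": [0,-13,-14],"rot": [-6.5,0,0]},{"jaw": 0,"offset": [0,-14,-14],"rot": [-6.5,0,0]},{"jaw": 0,"offset": [0,0,0],"rot": [0,0,0]},{"jaw": 0,"offset": [0,0,0],"rot": [0,0,0]},{"jaw": 0,"offset": [0,0,0],"rot": [0,0,0]}]}}

```text
time_s: 18.95
eef_pos: [0.5416, 0.1065, 0.3224]
eef_rot: [0.407, 0.911, 0.063, 0.02]
wrist_force: [-0.5, -0.6, -2.3]
opening: 0.156
grasp_force: 59.9
```

Emit:
{"api": "apply_moves", "payload": {"moves": [{"jaw": 0,"offset": [0,0,-8],"rot": [0,0,0]},{"jaw": 0,"offset": [0,0,8],"rot": [0,0,0]},{"jaw": 0,"offset": [0,0,-8],"rot": [0,0,0]},{"jaw": 0,"offset": [0,0,8],"rot": [0,0,0]},{"jaw": 0,"offset": [0,0,0],"rot": [0,0,0]}]}}

```text
time_s: 19.58
eef_pos: [0.541, 0.1071, 0.321]
eef_rot: [0.408, 0.911, 0.065, 0.02]
wrist_force: [-0.4, -0.3, -1.7]
opening: 0.162
grasp_force: 60.0
```

Run:
```python
from trayplan import *
T=tool(); B=T@np.linalg.inv(G); print("tilt",np.degrees(np.arccos(B[2,2])),"lip",(B@[.095,0,.033,1]).round(3),ctrl.get_obs()["q"].round(2))
a,_,_,_=cam("side"); b,_,_,_=cam("top")
save("pour",np.hstack([a[60:330,150:400],b[120:390,60:310]]))
# way back: untilt with lip clear, then to the slab
yaw=97; w=[]
l0=(B@[.095,0,.033,1])[:3]; th0=np.degrees(np.arccos(B[2,2]))
for i in range(1,10):
    th=th0*(1-i/9); l=l0+np.array([0,-.004,.005])*i; w.append((*tp(lip_origin(l,yaw,th),yaw,th),0,1))
w.append((*tp([.5463,-.160,.16],107.5,0),0,5)); w.append((*tp([.5463,-.160,.014],107.5,0),0,5))
plan(w)
```

```text
tilt 77.92919163264497 lip [0.535 0.11  0.15  1.   ] [ 0.4   0.29  1.51 -0.8   1.62  1.9 ]
--
0 [-1, 21, 21] [8.5, 0.0, 0.0]
0 [-1, 22, 19] [9.0, 0.5, 0.0]
0 [-1, 21, 19] [8.5, 0.0, 0.0]
0 [-1, 21, 18] [8.5, 0.0, 0.0]
0 [0, 20, 17] [9.0, 0.5, 0.0]
--
0 [-1, 20, 16] [8.5, 0.0, 0.0]
0 [-1, 19, 15] [8.5, 0.0, 0.0]
0 [-1, 18, 16] [9.0, 0.5, 0.0]
0 [-1, 17, 14] [8.5, 0.0, 0.0]
0 [-1, 24, -13] [0.0, -1.0, -2.0]
--
0 [-2, 24, -13] [0.0, -1.0, -1.5]
0 [-3, 24, -14] [0.0, -1.0, -2.0]
0 [-5, 23, -13] [0.0, -1.0, -2.0]
0 [-5, 24, -13] [0.0, -1.0, -2.0]
0 [0, 14, 25] [0.0, 0.0, 0.0]
--
0 [-1, 15, 26] [0.0, 0.0, 0.0]
0 [0, 14, 25] [0.0, 0.0, 0.0]
0 [0, 15, 26] [0.0, 0.0, 0.0]
0 [-1, 14, 25] [0.0, 0.0, 0.0]
pad 1 end [ 0.5737 -0.2282  0.079 ]
```

View pics/pour.png

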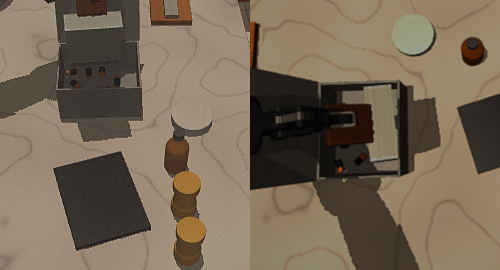

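Stubs are in the box: side half, (70,70) to (118,82). The tray floor looks empty. Levelling the tray and checking the count.

Emit:
{"api": "apply_moves", "payload": {"moves": [{"jaw": 0,"offset": [-1,21,21],"rot": [8.5,0,0]},{"jaw": 0,"offset": [-1,22,19],"rot": [9,0.5,0]},{"jaw": 0,"offset": [-1,21,19],"rot": [8.5,0,0]},{"jaw": 0,"offset": [-1,21,18],"rot": [8.5,0,0]},{"jaw": 0,"offset": [0,20,17],"rot": [9,0.5,0]}]}}

```text
time_s: 20.3
eef_pos: [0.5561, -0.0288, 0.2977]
eef_rot: [0.039, 0.997, 0.071, 0.004]
wrist_force: [0.6, -0.1, -2.4]
opening: 0.16
grasp_force: 59.9
```

Emit:
{"api": "apply_moves", "payload": {"moves": [{"jaw": 0,"offset": [-1,20,16],"rot": [8.5,0,0]},{"jaw": 0,"offset": [-1,19,15],"rot": [8.5,0,0]},{"jaw": 0,"offset": [-1,18,16],"rot": [9,0.5,0]},{"jaw": 0,"offset": [-1,17,14],"rot": [8.5,0,0]},{"jaw": 0,"offset": [-1,24,-13],"rot": [0,-1,-2]}]}}

```text
time_s: 20.92
eef_pos: [0.5618, -0.1207, 0.2231]
eef_rot: [-0.259, 0.962, 0.086, -0.02]
wrist_force: [-0.3, -0.5, -1.6]
opening: 0.158
grasp_force: 60.0
```

Emit:
{"api": "apply_moves", "payload": {"moves": [{"jaw": 0,"offset": [-2,24,-13],"rot": [0,-1,-1.5]},{"jaw": 0,"offset": [-3,24,-14],"rot": [0,-1,-2]},{"jaw": 0,"offset": [-5,23,-13],"rot": [0,-1,-2]},{"jaw": 0,"offset": [-5,24,-13],"rot": [0,-1,-2]},{"jaw": 0,"offset": [0,0,0],"rot": [0,0,0]}]}}

```text
time_s: 21.55
eef_pos: [0.5739, -0.2306, 0.2246]
eef_rot: [-0.254, 0.954, 0.158, -0.035]
wrist_force: [-0.6, -0.1, -1.9]
opening: 0.157
grasp_force: 60.0
```

Run:
```python
from trayplan import *
b,_,_,_=cam("top"); a,_,_,_=cam("side")
save("after",np.hstack([cv2.resize(b[150:350,90:290],None,fx=2,fy=2),cv2.resize(a[80:280,160:360],None,fx=2,fy=2)]))
T=tool(); B=T@np.linalg.inv(G); print(B.round(3).tolist())
plan([(*tp([.5463,-.160,.014],107.5,0),0,5)])
```

```text
[[-0.301, -0.954, -0.005, 0.547], [0.954, -0.301, -0.001, -0.16], [-0.0, -0.005, 1.0, 0.16], [0.0, 0.0, 0.0, 1.0]]
--
0 [0, 14, 25] [0.0, 0.0, 0.0]
0 [-1, 15, 26] [0.0, 0.0, 0.0]
0 [0, 14, 25] [0.0, 0.0, 0.0]
0 [-1, 15, 25] [0.0, 0.0, 0.0]
0 [0, 14, 26] [0.0, 0.0, 0.0]
pad 0 end [ 0.5738 -0.2279  0.0789]
```

View pics/after.png

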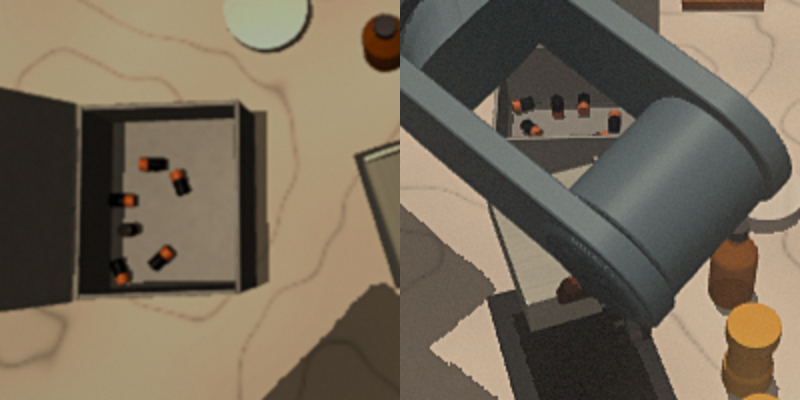

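Six stubs lie in the box (left half), at (153,164), (180,182), (123,200), (129,230), (161,257) and (120,271). Setting the tray down.

Emit:
{"api": "apply_moves", "payload": {"moves": [{"jaw": 0,"offset": [0,14,25],"rot": [0,0,0]},{"jaw": 0,"offset": [-1,15,26],"rot": [0,0,0]},{"jaw": 0,"offset": [0,14,25],"rot": [0,0,0]},{"jaw": 0,"offset": [-1,15,25],"rot": [0,0,0]},{"jaw": 0,"offset": [0,14,26],"rot": [0,0,0]}]}}

```text
time_s: 22.28
eef_pos: [0.5741, -0.227, 0.0787]
eef_rot: [-0.254, 0.953, 0.159, -0.034]
wrist_force: [0.4, -0.8, -2.6]
opening: 0.155
grasp_force: 60.0
```

Emit:
{"api": "apply_moves", "payload": {"moves": [{"jaw": 0,"offset": [0,0,1],"rot": [0,0,0]},{"jaw": 0,"offset": [0,0,0],"rot": [0,0,0]},{"jaw": 0.5,"offset": [0,0,0],"rot": [0,0,0]},{"jaw": 1,"offset": [0,0,0],"rot": [0,0,0]},{"jaw": 1,"offset": [0,0,0],"rot": [0,0,0]}]}}

```text
time_s: 22.9
eef_pos: [0.5741, -0.2276, 0.079]
eef_rot: [-0.254, 0.953, 0.159, -0.034]
wrist_force: [0.0, 0.7, -0.2]
opening: 0.785
grasp_force: 0.0
```

Emit:
{"api": "apply_moves", "payload": {"moves": [{"jaw": 1,"offset": [0,0,0],"rot": [0,0,0]},{"jaw": 1,"offset": [0,0,-15],"rot": [0,0,0]},{"jaw": 1,"offset": [0,0,-30],"rot": [0,0,0]},{"jaw": 1,"offset": [0,0,-40],"rot": [0,0,0]},{"jaw": 1,"offset": [0,0,-40],"rot": [0,0,0]}]}}

```text
time_s: 23.52
eef_pos: [0.5925, -0.2878, 0.1891]
eef_rot: [-0.254, 0.954, 0.159, -0.034]
wrist_force: [0.0, 0.7, 0.5]
opening: 1.0
grasp_force: 0.0
```

Run:
```python
from lidplan import *
# lid at 107deg: push its outside (back) with shut fingers near top, arc to ~75deg then back off: or hold knob
T=tool(); print(T.round(3).tolist())
for f in (107,):
    print(f,lidwp(f)[0],lidwp(f,L=.10)[0])
im,d,K,M=cam("top"); W=cloud(d,K,M)
m=(W[...,1]>.2)&(W[...,1]<.36)&(abs(W[...,0]-.54)<.11)&(W[...,2]>.25); print("lidtop",W[m].mean(0) if m.any() else None)
X=R.from_euler('Z',107.5,degrees=True).as_matrix(); l=(W-[.5463,-.163,.012])@X
m=(abs(l[...,1])<.04)&(l[...,2]>.025)&(l[...,2]<.04)&(l[...,0]>.06)&(l[...,0]<.14); f=(abs(l[...,1])<.04)&(abs(l[...,0])<.03)&(l[...,2]<.02)
print("lip x",l[m][:,0].max(),"floor z",l[f][:,2].mean(),l[f][:,2].std())
```

```text
[[0.947, 0.285, -0.146, 0.592], [0.32, -0.821, 0.473, -0.288], [0.016, -0.495, -0.869, 0.189], [0.0, 0.0, 0.0, 1.0]]
107 [0.53578598 0.30208518 0.2195648 ] [0.53578598 0.2458152  0.17792721]
lidtop [0.53389668 0.30062909 0.25902608]
lip x 0.0995042989130752 floor z 0.0048537059231161805 0.0015896753573458944
```

Run:
```python
from h import *
plan([([.59,-.15,.36],ori(-50,10),1,5),([.60,.15,.41],ori(-15,0),0,6),([.60,.365,.40],ori(0),0,5),([.60,.365,.225],ori(0),0,4),([.60,.195,.225],ori(0),0,10)])
```

```text
--
1 [9, -40, -15] [-4.0, -1.5, -4.0]
1 [11, -38, -19] [-3.5, -2.0, -4.0]
1 [13, -35, -21] [-4.0, -1.5, -4.0]
1 [15, -34, -24] [-3.5, -1.5, -4.0]
1 [16, -30, -26] [-4.0, -2.0, -4.0]
--
0 [33, -38, -2] [-1.5, -0.5, -6.0]
0 [38, -34, -3] [-1.5, -0.5, -5.5]
0 [40, -31, -5] [-2.0, -0.5, -6.0]
0 [43, -26, -6] [-1.5, -0.5, -5.5]
0 [46, -21, -7] [-1.5, -0.5, -6.0]
--
0 [47, -17, -7] [-1.5, -0.5, -6.0]
0 [42, -11, 2] [0.0, 0.0, -3.0]
0 [42, -9, 2] [0.0, 0.0, -3.0]
0 [42, -6, 1] [0.0, 0.0, -3.0]
0 [43, -4, 2] [0.0, 0.0, -3.0]
--
0 [43, -2, 2] [0.0, 0.0, -3.0]
0 [0, 0, 44] [0.0, 0.0, 0.0]
0 [0, 0, 43] [0.0, 0.0, 0.0]
0 [1, 0, 44] [0.0, 0.0, 0.0]
0 [0, 0, 44] [0.0, 0.0, 0.0]
--
0 [-17, 0, 0] [0.0, 0.0, 0.0]
0 [-17, 0, 0] [0.0, 0.0, 0.0]
0 [-17, 0, 0] [0.0, 0.0, 0.0]
0 [-17, 0, 0] [0.0, 0.0, 0.0]
0 [-17, 0, 0] [0.0, 0.0, 0.0]
--
0 [-17, 0, 0] [0.0, 0.0, 0.0]
0 [-17, 0, 0] [0.0, 0.0, 0.0]
0 [-17, 0, 0] [0.0, 0.0, 0.0]
0 [-17, 0, 0] [0.0, 0.0, 0.0]
0 [-17, 0, 0] [0.0, 0.0, 0.0]
pad 0 end [0.6004 0.1953 0.2255]
```

Emit:
{"api": "apply_moves", "payload": {"moves": [{"jaw": 1,"offset": [9,-40,-15],"rot": [-4,-1.5,-4]},{"jaw": 1,"offset": [11,-38,-19],"rot": [-3.5,-2,-4]},{"jaw": 1,"offset": [13,-35,-21],"rot": [-4,-1.5,-4]},{"jaw": 1,"offset": [15,-34,-24],"rot": [-3.5,-1.5,-4]},{"jaw": 1,"offset": [16,-30,-26],"rot": [-4,-2,-4]}]}}

```text
time_s: 24.2
eef_pos: [0.5887, -0.146, 0.3552]
eef_rot: [-0.082, 0.935, 0.343, -0.033]
wrist_force: [0.0, 0.7, 0.0]
opening: 1.002
grasp_force: 0.0
```

Emit:
{"api": "apply_moves", "payload": {"moves": [{"jaw": 0,"offset": [33,-38,-2],"rot": [-1.5,-0.5,-6]},{"jaw": 0,"offset": [38,-34,-3],"rot": [-1.5,-0.5,-5.5]},{"jaw": 0,"offset": [40,-31,-5],"rot": [-2,-0.5,-6]},{"jaw": 0,"offset": [43,-26,-6],"rot": [-1.5,-0.5,-5.5]},{"jaw": 0,"offset": [46,-21,-7],"rot": [-1.5,-0.5,-6]}]}}

```text
time_s: 24.82
eef_pos: [0.5971, 0.1049, 0.3984]
eef_rot: [-0.016, 0.822, 0.57, -0.007]
wrist_force: [1.6, 0.0, -1.3]
opening: -0.001
grasp_force: 0.0
```

Emit:
{"api": "apply_moves", "payload": {"moves": [{"jaw": 0,"offset": [47,-17,-7],"rot": [-1.5,-0.5,-6]},{"jaw": 0,"offset": [42,-11,2],"rot": [0,0,-3]},{"jaw": 0,"offset": [42,-9,2],"rot": [0,0,-3]},{"jaw": 0,"offset": [42,-6,1],"rot": [0,0,-3]},{"jaw": 0,"offset": [43,-4,2],"rot": [0,0,-3]}]}}

```text
time_s: 25.45
eef_pos: [0.5985, 0.3264, 0.3996]
eef_rot: [-0.004, 0.723, 0.691, -0.002]
wrist_force: [0.8, -0.1, 0.5]
opening: -0.002
grasp_force: 0.0
```

Emit:
{"api": "apply_moves", "payload": {"moves": [{"jaw": 0,"offset": [43,-2,2],"rot": [0,0,-3]},{"jaw": 0,"offset": [0,0,44],"rot": [0,0,0]},{"jaw": 0,"offset": [0,0,43],"rot": [0,0,0]},{"jaw": 0,"offset": [0,0,44],"rot": [0,0,0]},{"jaw": 0,"offset": [0,0,44],"rot": [0,0,0]}]}}

```text
time_s: 26.08
eef_pos: [0.5969, 0.3688, 0.2212]
eef_rot: [-0.005, 0.705, 0.709, -0.002]
wrist_force: [1.0, -0.2, 0.2]
opening: -0.003
grasp_force: 0.0
```

Emit:
{"api": "apply_moves", "payload": {"moves": [{"jaw": 0,"offset": [-17,0,0],"rot": [0,0,0]},{"jaw": 0,"offset": [-17,0,0],"rot": [0,0,0]},{"jaw": 0,"offset": [-17,0,0],"rot": [0,0,0]},{"jaw": 0,"offset": [-17,0,0],"rot": [0,0,0]},{"jaw": 0,"offset": [-17,0,0],"rot": [0,0,0]}]}}

```text
time_s: 26.7
eef_pos: [0.6002, 0.286, 0.2328]
eef_rot: [-0.003, 0.705, 0.709, 0.005]
wrist_force: [-11.5, 6.7, 37.5]
opening: 0.004
grasp_force: 3.6
```

Emit:
{"api": "apply_moves", "payload": {"moves": [{"jaw": 0,"offset": [-17,0,0],"rot": [0,0,0]},{"jaw": 0,"offset": [-17,0,0],"rot": [0,0,0]},{"jaw": 0,"offset": [-17,0,0],"rot": [0,0,0]},{"jaw": 0,"offset": [-17,0,0],"rot": [0,0,0]},{"jaw": 0,"offset": [-17,0,0],"rot": [0,0,0]}]}}

```text
time_s: 27.32
eef_pos: [0.5974, 0.1974, 0.2205]
eef_rot: [-0.005, 0.705, 0.709, -0.003]
wrist_force: [0.2, -0.2, -0.6]
opening: 0.0
grasp_force: 0.0
```

Emit:
{"api": "apply_moves", "payload": {"moves": [{"jaw": 0,"offset": [0,0,-20],"rot": [0,0,0]},{"jaw": 0,"offset": [0,0,-40],"rot": [0,0,0]},{"jaw": 0,"offset": [0,0,-40],"rot": [0,0,0]},{"jaw": 0,"offset": [0,0,0],"rot": [0,0,0]},{"jaw": 0,"offset": [0,0,0],"rot": [0,0,0]}]}}

```text
time_s: 27.95
eef_pos: [0.5986, 0.1989, 0.3214]
eef_rot: [-0.005, 0.705, 0.709, -0.002]
wrist_force: [-0.6, -0.2, -0.0]
opening: 0.003
grasp_force: 0.0
```

Run:
```python
from h import *
im,d,K,M=cam("side"); W=cloud(d,K,M); save("end",im)
m=(abs(W[...,0]-.54)<.09)&(W[...,1]>.08)&(W[...,1]<.24)&(W[...,2]<.13)&(W[...,2]>.02)
for a,b in ((.08,.11),(.11,.15),(.15,.2),(.2,.24)):
    k=m&(W[...,1]>a)&(W[...,1]<b); print(np.percentile(W[k][:,2],[10,50,90]).round(4))
```

```text
[0.1038 0.1062 0.1085]
[0.104  0.1058 0.108 ]
[0.1037 0.1058 0.108 ]
[0.1039 0.1059 0.1079]
```

View pics/end.png

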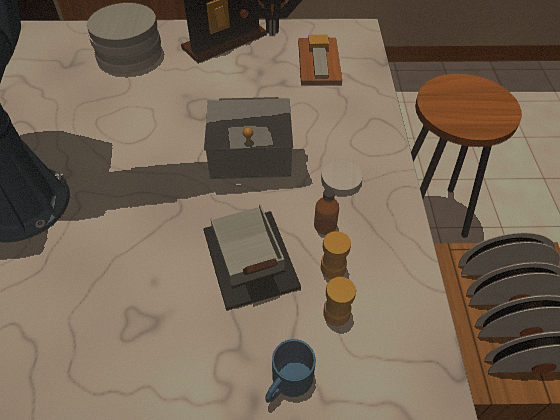

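The lid lies flat and shut at about (248,125), the tray is empty on its slab at (247,240), and the bystanders have not moved. Handing in.

```bash
python3 -c "
from bench import ctrl
print(ctrl.hand_in())"
```

```text
the job is handed in; nothing more can be done
None
```

The job is handed in at about 28 s (no verdict came back): the lid was opened, all six stubs tipped into the box, the empty tray set back upright on its slab and the lid shut; the bystanders look unmoved.

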